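Hold back the label unwinder's tension arm for threading

TASK

Make the label unwinder ready for threading: on the grey key panel press the red key, then the yellow key, then the blue key, each fully down (it then stays down). Only then push the orange roller of the sprung tension arm back with the fingers, past the click of its red pawl, and hold it there: the arm springs back if let go, so the program finishes while the fingers are still holding the arm back. Leave the pen, counter, funnel, jar and caps round about where they are.

Things in the scene. Friction and masses are not known exactly. Their poses are not given: they have to be found in the camera images.
- key_red_top (a point): centre of the top face of the red round push key (30 mm across, top face level) in a black 54x54 mm housing on the grey key panel. Stands 50 mm above the worktop when up, 42 mm when down; the housing's metal collar round it is 38 mm above the worktop. The three keys stand in a row 64 mm apart; which colour is at which place changes.
- key_yellow_top (a point): centre of the top face of the yellow round push key (30 mm across, top face level) in a black 54x54 mm housing on the grey key panel. Stands 50 mm above the worktop when up, 42 mm when down; the housing's metal collar round it is 38 mm above the worktop. The three keys stand in a row 64 mm apart; which colour is at which place changes.
- key_blue_top (a point): centre of the top face of the blue round push key (30 mm across, top face level) in a black 54x54 mm housing on the grey key panel. Stands 50 mm above the worktop when up, 42 mm when down; the housing's metal collar round it is 38 mm above the worktop. The three keys stand in a row 64 mm apart; which colour is at which place changes.
- key_red (a joint): travel of the red key, m: 0 = up, 0.008 = fully down. Pressing takes 3 N at first and 4.6 N at the bottom; it stays down where it is left.
- key_yellow (a joint): travel of the yellow key, m: 0 = up, 0.008 = fully down. Pressing takes 3 N at first and 4.6 N at the bottom; it stays down where it is left.
- key_blue (a joint): travel of the blue key, m: 0 = up, 0.008 = fully down. Pressing takes 3 N at first and 4.6 N at the bottom; it stays down where it is left.
- unwinder: white base plate, top 14 mm above the worktop, fixed. Origin on the worktop, z up; plate spans x -70..102, y -105..85 mm. Its x axis is the way to push the roller, from the open front edge to the back edge with two steel guide posts (69 mm tall; x 88, y 15 and 55). Fixed label roll, 66 mm across, top 55 mm up, at x 56, y -50. Roller centre at rest x -37, y 54; past the click about x 25, y 57.
- pivot (a point): centre of the tension arm's upright pivot axis, 32 mm above the worktop; at x 0, y -60 mm in the unwinder's frame
- tension_arm: the sprung arm: an aluminium bar 16 mm wide, top 38 mm above the worktop, with the upright orange roller on its free end (26 mm across, 29 mm at its flanges, from 38 to 93 mm above the worktop, 3 mm pin on top, does not spin). Origin on the pivot axis 26 mm above the worktop; the roller's axis is at x -37, y 114 mm in this frame, which turns with the arm.
- idler_mid (a point): centre of the orange roller, half-way up, 66 mm above the worktop and 120 mm from the arm's pivot axis
- swing (a joint): angle of the sprung arm, rad: 0 = at rest, grows as the roller goes along the unwinder's +x (clockwise from above), 0.64 = hard stop. Push at the roller: 4 N at rest, up to 9 N near 0.3 as the pawl climbs its tooth, 7 to 8 N from 0.4 to 0.5; then the pawl drops off the tooth (the click) and it takes 8 to 12 N up to the stop. Past the click = over 0.52. Nothing latches: let go, it springs back.
- marker: the green-capped marker pen (loose bystander); origin at the centre of its underside
- counter: the tally counter (loose bystander); origin at the centre of its underside
- funnel: the funnel (loose bystander); origin at the centre of its underside
- jar: the empty glass jar (loose bystander); origin at the centre of its underside
- cap_a: a golden jar cap (loose bystander); origin at the centre of its underside
- cap_b: a golden jar cap (loose bystander); origin at the centre of its underside

How it is judged:
By the outcome, as a careful person would: the job done as asked, in the order asked, and still so for the second after the job is handed in, while the arm keeps its last pose, push and grip.
It also fails if it takes over 56 s, if anything falls off the work surface, if the arm or the gripper's body presses on something with over 40 N, if the wrist force passes 120 N, or if a joint passes its speed limit or range.

ROBOT

A 6-joint arm with a two-finger parallel gripper is mounted at the origin on a cart in front of the work surface, level with it; the furniture and walls round the work are solid. World frame = base frame: x ahead of the robot, y to its left, z up, the work surface at z = 0. Lengths are in m, angles in rad, forces in N, time in s.
With the tool pointing down it reaches from about 0.275 to 0.825 m from the base axis. Payload 4.9 kg.
Tool frame: the origin (TCP) lies between the finger pads; the fingertips stand 14 mm ahead of it and the grasp point (between the pads) lies 5 mm behind it (bot.tcp_to_tips is the distance from the TCP to the fingertips, in m); z points along the fingers, y is the line along which they close (so a half turn about z gives the same grasp; the last joint's range is limited). The gripper opens to 85 mm and grips with 20 to 120 N. Pads are 22 mm wide; open, the fingers measure 114 mm over their backs; the gripper's body (76 mm by 85 mm) begins 54 mm behind the grasp point. The pads swing forward as they close: fully open they stand 13 mm farther back than shut.
Start: joints at [0.994, 0.326, -0.193, 1.052, 0, 1.437], TCP at [0.236, 0.497, 0.245] pointing down, gripper open.
Joint ranges: [-2.65, 2.65], [-0.97, 1.79], [-1.3, 1.35], [-1.93, 2.1], [-1.47, 1.37], [-3.14, 3.14]. Speed limits (rad/s): [2.57, 2.57, 3.14, 3.14, 3.14, 3.14].

INTERFACE

Orientations are given as a 3x3 rotation matrix whose columns are the frame's x, y, z axes.
In Python, from rig import bot gives the robot as it stands.
- The arm moves only by the tool carry_out, never from a script. Its argument "plan" is one flat list of numbers, 7 for each row, row after row: the turn, a rotation vector about the tool's x, y, z in units of 5 degrees (1.0 is 5 degrees), then the shift along the tool's x, y, z in units of 40 mm (1.0 is 40 mm), then the finger opening in mm, from 0 to 85.4. In form: [rx, ry, rz, x, y, z, grip, rx, ry, rz, x, y, z, grip, ...]. A call has 1 to 20 rows; each row shifts and turns the commanded pose from where the row before left it, along the tool's axes as they then stand; what a row does not reach is not made up. A row lasts 1/8 s, in which the tool goes at most 62.5 mm and 10.7 degrees, less where a joint would pass 70% of its speed; a pose out of reach is approached as far as the arm can. A call is refused whole if a number of a shift passes 1 or a number of a turn 1, either way. A call with a gripper value outside its range is refused whole. The fingers move at their own pace and stop on an object; "squeeze" is the grip in N (left out, the last holds). Time passes only in rows, so rows that do not move let the fingers close. It gives the time, the measured TCP pose, the force, the opening and the grip force at its end, in the units of the state.
- bot.sense(): the state, without advancing time (a new reading comes with each control period).
- bot.camera(name): name is "side" or "top" or "wrist"; returns the picture (400x640x3 uint8, red, green, blue); there is no depth.
- bot.camera_model(name): a dict with "fx", "fy", "cx", "cy" (pixels), "pose" (4x4, takes a point from camera to world coordinates); the wrist camera has in their place "mount" (4x4, takes a point from camera to tool coordinates, whose origin is the TCP and whose axes are the flange's). Camera axes: x right, y down, z forward; pixel columns grow to the right and rows downward; lengths in m; the calibration is good to about 2 mm. A picture is of the moment at which its call begins: read the wrist's pose just before it. camera_model takes no time and is no camera call.
- bot.job_done(): hands the job in; it is judged then, once.
The state is a dict: "t": time; "q": joint angles; "dq": joint speeds; "joint_torque": joint torques, N m; "tool_pos": TCP position; "orientation": TCP orientation; "ft_force": force on the tool from outside, world axes, zero at the start; "ft_torque": the same for the moment, N m; "opening": opening from 0.0 (shut) to 1.0 (fully open); "finger_force": force on a finger pad.
Only numpy, scipy, OpenCV 4.12 (cv2) and the standard library are available. Lean on these libraries where they do the work, as an engineer would, in place of code of your own. Each camera call takes 0.05 s, during which the arm holds its last target. There are 200 camera calls.

## Working session

There is one attempt and no reset: what is moved stays moved. The work goes in short steps, Python scripts to look and compute and a tool call to move; the robot and the scene stay as the last step left them, time stands still between calls to the robot, and variables do not carry over. Pictures are saved under pics/ and viewed, at most 10 in all, crops included, and the job is handed in when it is done.

Besides the shell and the picture viewer there is one more tool, called after "Request:" by a JSON object that holds its "api" and its "payload", one argument or row to a line. carry_out: Moves the arm, as the interface text tells. Its arguments: {"type":"object","properties":{"plan":{"type":"array","items":{"type":"number"}},"squeeze":{"type":"number"}},"required":["plan"]}

```bash
mkdir -p pics; ls; python3 - <<'E'
from rig import bot
import cv2, numpy as np
s=bot.sense(); print(s['t'],s['tool_pos'],np.round(s['orientation'],3).tolist(),bot.tcp_to_tips)
for n in('top','side'):
    im=bot.camera(n); cv2.imwrite(f'pics/{n}0.png',im[:,:,::-1]); m=bot.camera_model(n); print(n,m['fx'],m['cx'],m['cy'],np.round(m['pose'],3).tolist())
E
```

```text
pics
0.0 [0.2353315  0.49651255 0.24453793] [[-0.904, 0.428, -0.001], [0.428, 0.904, -0.001], [0.0, -0.002, -1.0]] 0.014
top 379.00786839578313 313.8348965943771 195.98714041731117 [[0.007, -0.982, 0.187, 0.304], [-1.0, -0.01, -0.016, 0.111], [0.018, -0.187, -0.982, 1.194], [0.0, 0.0, 0.0, 1.0]]
side 414.7904201896941 319.930016996527 196.69662783372087 [[0.914, -0.249, 0.321, 0.173], [-0.406, -0.559, 0.723, -0.636], [-0.0, -0.791, -0.612, 0.715], [0.0, 0.0, 0.0, 1.0]]
```

View pics/top0.png

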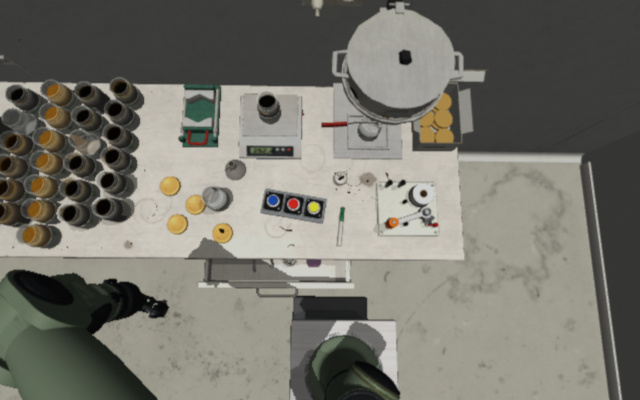

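View pics/side0.png

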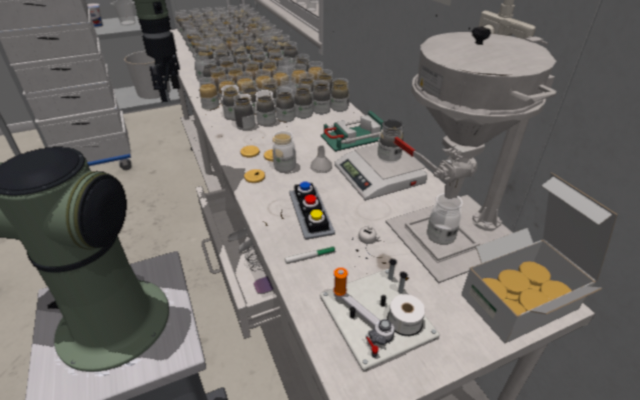

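The top picture shows the keys at blue (274,200), red (293,204) and yellow (315,207). The unwinder is near (408,207), with the roller near (390,222) and its x axis roughly along world +x. The side view agrees: roller at (341,282), pivot near (382,328).

```bash
cat > h.py <<'E'
import cv2, numpy as np
from rig import bot
def ray(m,u,v,R=None):
    P=np.array(m['pose']); d=P[:3,:3]@np.array([(u-m['cx'])/m['fx'],(v-m['cy'])/m['fy'],1]); return P[:3,3],d
def on(m,u,v,z):
    c,d=ray(m,u,v); return c+d*(z-c[2])/d[2]
def blobs(im,col,box,amin=8):
    h=cv2.cvtColor(im,cv2.COLOR_RGB2HSV); H,S,V=[h[...,i].astype(int) for i in range(3)]
    k={'red':((H<6)|(H>172)),'yellow':(H>22)&(H<35),'blue':(H>100)&(H<125),'orange':(H>5)&(H<15)}[col]&(S>150)&(V>80)
    m=np.zeros(k.shape,np.uint8); x0,y0,x1,y1=box; m[y0:y1,x0:x1]=k[y0:y1,x0:x1]
    n,_,st,ce=cv2.connectedComponentsWithStats(m)
    return [(st[i].tolist(),ce[i].round(1)) for i in range(1,n) if st[i,4]>=amin]
E
python3 - <<'E'
from h import *
B={'top':(255,180,440,240),'side':(280,170,440,360)}
for n in B:
    im=cv2.cvtColor(cv2.imread(f'pics/{n}0.png'),cv2.COLOR_BGR2RGB); m=bot.camera_model(n)
    for c in('red','yellow','blue','orange'):
        for st,ce in blobs(im,c,B[n]): print(n,c,st,ce,on(m,*ce,.05 if c!='orange' else .066).round(4))
a=cv2.imread('pics/top0.png')[170:245,365:450]; b=cv2.imread('pics/side0.png')[255:370,310:450]
cv2.imwrite('pics/crop.png',np.hstack([cv2.resize(a,(400,353),interpolation=cv2.INTER_CUBIC),cv2.resize(b,(400,353),interpolation=cv2.INTER_CUBIC)]))
E
```

```text
top red [289, 199, 9, 9, 61] [292.9 203.3] [0.498  0.1553 0.05  ]
top red [433, 223, 5, 3, 12] [435.1 224.2] [ 0.4379 -0.2786  0.05  ]
top yellow [310, 203, 8, 9, 59] [313.5 206.9] [0.4875 0.0922 0.05  ]
top blue [269, 196, 8, 9, 58] [272.5 199.9] [0.5079 0.2179 0.05  ]
top orange [386, 218, 12, 10, 67] [392.  222.7] [ 0.4393 -0.1434  0.066 ]
side red [304, 194, 13, 10, 89] [310.  198.5] [0.4949 0.1529 0.05  ]
side red [367, 338, 11, 15, 61] [372.8 346.1] [ 0.4307 -0.2878  0.05  ]
side yellow [310, 209, 13, 11, 104] [316.  213.7] [0.4846 0.0902 0.05  ]
side blue [300, 182, 10, 8, 57] [304.6 185.5] [0.5038 0.2118 0.05  ]
side orange [334, 268, 14, 28, 277] [340.  281.7] [ 0.4362 -0.1425  0.066 ]
```

View pics/crop.png

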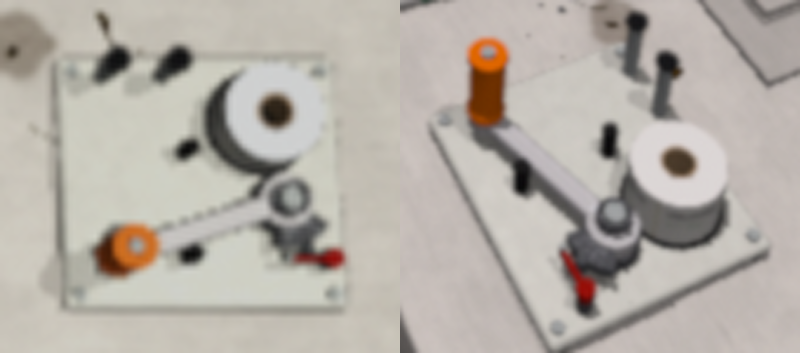

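The left crop (top view, scale 4.7) shows the roller top at (133,243), the pivot at (290,197) and the roll at (275,110). The post tops are at (118,57) and (178,57). I fit the unwinder frame to these points.

```bash
python3 - <<'E'
from h import *
m=bot.camera_model('top'); ms=bot.camera_model('side')
k=np.array([85/400,75/353]); ks=np.array([140/400,115/353])
W=[];U=[]
for c,z,u in [((135,244),.094,(-37,54)),((290,197),.045,(0,-60)),((274,110),.055,(56,-50)),((120,57),.069,(88,55)),((180,57),.069,(88,15))]:
    W.append(on(m,*(np.array(c)*k+[365,170]),z)[:2]); U.append(np.array(u)/1000)
for c,z,u in [((488,50),.094,(-37,54)),((614,212),.045,(0,-60)),((680,161),.055,(56,-50)),((636,20),.069,(88,55)),((668,61),.069,(88,15))]:
    W.append(on(ms,*((np.array(c)-[400,0])*ks+[310,255]),z)[:2]); U.append(np.array(u)/1000)
W=np.array(W);U=np.array(U)
for sl in (slice(0,5),slice(5,10),slice(0,10)):
    w,u=W[sl],U[sl]; a=(w-w.mean(0))@[1,1j]; b=(u-u.mean(0))@[1,1j]; th=np.angle((a*b.conj()).sum())
    R=np.array([[np.cos(th),-np.sin(th)],[np.sin(th),np.cos(th)]]); o=w.mean(0)-R@u.mean(0)
    print(np.degrees(th),o.round(4),'res mm',((w-o-u@R.T)*1000).round(1).tolist(), 'roller',(o+R@[-.037,.054]).round(4),'end',(o+R@[.0315,.0558]).round(4))
s=bot.sense(); O=np.array(s['orientation']); print('tool x deg',np.degrees(np.arctan2(O[1,0],O[0,0])), 'to blue, tool axes /40mm', O.T@(np.array([.506,.215,.12])-s['tool_pos'])/.04)
E
```

```text
0.14861658092980162 [ 0.4759 -0.1962] res mm [[-0.2, 0.2], [0.3, 0.1], [0.2, 0.9], [-0.3, -1.0], [0.0, -0.1]] roller [ 0.4388 -0.1423] end [ 0.5073 -0.1403]
0.21432167770269978 [ 0.4751 -0.1953] res mm [[0.2, 1.0], [1.3, 1.4], [1.1, -0.2], [-1.8, -0.5], [-0.8, -1.7]] roller [ 0.4379 -0.1415] end [ 0.5064 -0.1394]
0.18137835855241163 [ 0.4755 -0.1958] res mm [[0.2, -0.2], [0.7, -0.3], [0.6, 0.4], [0.1, -1.5], [0.4, -0.6], [-0.3, 1.4], [1.0, 1.8], [0.8, 0.2], [-2.2, 0.0], [-1.2, -1.2]] roller [ 0.4383 -0.1419] end [ 0.5068 -0.1399]
tool x deg 154.6297999482997 to blue, tool axes /40mm [-9.12960306 -3.45637357  3.11806689]
```

Request:
{"api": "carry_out", "payload": {
  "plan": [0,0,-1,0,0,0,0,0,0,-1,0,0,0,0,0,0,-1,0,0,0,0,0,0,-1,0,0,0,0,0,0,-1,0,0,0,0,0,0,-0.08,-0.3,-0.5,0,0,0,0,0,-0.7,-0.9,0,0,0,0,0,-0.7,-0.9,0,0,0,0,0,-0.7,-0.9,0,0,0,0,0,-0.7,-0.9,0,0,0,0,0,-0.7,-0.9,0,0,0,0,0,-0.7,-0.9,0.3,0,0,0,0,-0.7,-0.9,0.6,0,0,0,0,-0.7,-0.9,0.6,0,0,0,0,-0.4,-0.6,0.6,0,0,0,0,-0.23,-0.26,0.6,0,0,0,0,0,0,0.4,0,0,0,0,0,0,0,0,0,0,0,0,0,0,0],
  "squeeze": 20
}}

```text
t: 2.48
tool_pos: [0.497, 0.1548, 0.1217]
orientation: [[-1.0, -0.001, 0.0], [-0.001, 1.0, 0.0], [-0.0, 0.0, -1.0]]
ft_force: [-0.4, 0.7, -0.2]
opening: -0.0
finger_force: 0.0
```

```bash
python3 - <<'E'
from h import *
s=bot.sense(); O=np.array(s['orientation']); print(s['t'],s['tool_pos'],s['ft_force'],s['opening'],O.round(3).tolist())
im=bot.camera('wrist'); cv2.imwrite('pics/w1.png',im[:,:,::-1])
m=bot.camera_model('wrist'); T=np.eye(4); T[:3,:3]=O; T[:3,3]=s['tool_pos']; m['pose']=T@np.array(m['mount'])
for c in('red','yellow','blue'):
    for st,ce in blobs(im,c,(0,0,640,400),200): print(c,st,ce,on(m,*ce,.05).round(4))
E
```

```text
2.475 [0.49698979 0.15480024 0.12168773] [-0.38916444  0.68654478 -0.23548577] -0.0002650656640167806 [[-1.0, -0.001, 0.0], [-0.001, 1.0, 0.0], [-0.0, 0.0, -1.0]]
red [306, 196, 39, 36, 1053] [325.9 213.9] [0.4979 0.1578 0.05  ]
yellow [219, 182, 40, 38, 1165] [238.6 200.3] [0.4874 0.0942 0.05  ]
blue [391, 210, 38, 35, 1058] [409.4 227. ] [0.5082 0.2204 0.05  ]
```

View pics/w1.png

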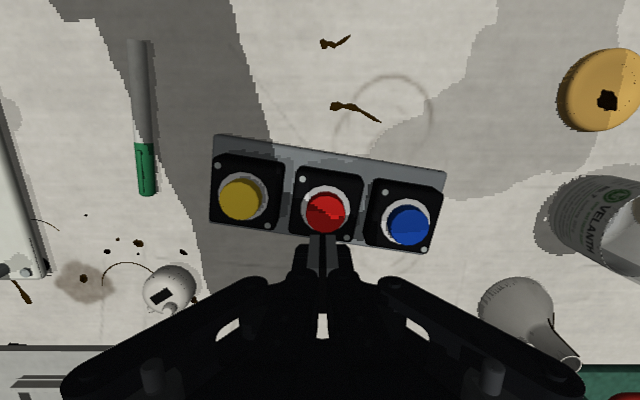

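The wrist view shows yellow (239,200), red (326,214) and blue (409,227), within 3 mm of the fixed-camera estimates. I press red first.

Request:
{"api": "carry_out", "payload": {
  "plan": [0,0,0,0,0,0.8,0,0,0,0,0,0,0.5,0,0,0,0,0,0,0.15,0,0,0,0,0,0,0.1,0,0,0,0,0,0,0.05,0,0,0,0,0,0,0,0]
}}

```text
t: 3.28
tool_pos: [0.4976, 0.1548, 0.0578]
orientation: [[-1.0, -0.001, 0.002], [-0.001, 1.0, 0.0], [-0.002, 0.0, -1.0]]
ft_force: [-0.7, 0.9, -0.2]
opening: -0.006
finger_force: 0.0
```

Request:
{"api": "carry_out", "payload": {
  "plan": [0,0,0,0,0,0.05,0,0,0,0,0,0,0,0]
}}

```text
t: 3.52
tool_pos: [0.4978, 0.1548, 0.056]
orientation: [[-1.0, -0.0, 0.002], [-0.0, 1.0, 0.0], [-0.002, 0.0, -1.0]]
ft_force: [-1.3, -0.7, 5.5]
opening: -0.005
finger_force: 3.0
```

Request:
{"api": "carry_out", "payload": {
  "plan": [0,0,0,0,0,0.05,0,0,0,0,0,0,0,0]
}}

```text
t: 3.78
tool_pos: [0.4979, 0.1548, 0.0558]
orientation: [[-1.0, -0.001, 0.003], [-0.001, 1.0, 0.0], [-0.003, 0.0, -1.0]]
ft_force: [-6.6, -0.3, 23.7]
opening: -0.001
finger_force: 11.9
```

Request:
{"api": "carry_out", "payload": {
  "plan": [0,0,0,0,0,0.03,0,0,0,0,0,0,0,0]
}}

```text
t: 4.03
tool_pos: [0.4979, 0.1548, 0.0557]
orientation: [[-1.0, -0.001, 0.003], [-0.001, 1.0, 0.0], [-0.003, 0.0, -1.0]]
ft_force: [-9.8, -1.4, 34.6]
opening: -0.002
finger_force: 17.2
```

Red bottomed out with the tips at 42 mm, as it should. Yellow is next.

Request:
{"api": "carry_out", "payload": {
  "plan": [0,0,0,0,0,-0.5,0,0,0,0,0,0,-0.5,0,0,0,0,0.13,-0.8,0,0,0,0,0,0.12,-0.77,0,0,0,0,0,0,0,0,0,0,0,0,0,0,0.6,0,0,0,0,0,0,0.15,0,0,0,0,0,0,0.1,0,0,0,0,0,0,0.05,0,0,0,0,0,0,0.05,0,0,0,0,0,0,0.03,0,0,0,0,0,0,0,0]
}}

```text
t: 5.52
tool_pos: [0.487, 0.0921, 0.0558]
orientation: [[-1.0, -0.001, 0.001], [-0.001, 1.0, 0.0], [-0.001, 0.0, -1.0]]
ft_force: [-9.4, -1.3, 30.4]
opening: 0.001
finger_force: 15.2
```

Request:
{"api": "carry_out", "payload": {
  "plan": [0,0,0,0,0,-0.5,0,0,0,0,0,0,-0.5,0,0,0,0,-0.13,0.8,0,0,0,0,0,-0.13,0.8,0,0,0,0,0,-0.13,0.8,0,0,0,0,0,-0.12,0.75,0,0,0,0,0,0,0,0,0,0,0,0,0,0,0.6,0,0,0,0,0,0,0.15,0,0,0,0,0,0,0.1,0,0,0,0,0,0,0.05,0,0,0,0,0,0,0.05,0,0,0,0,0,0,0.03,0,0,0,0,0,0,0,0]
}}

```text
t: 7.28
tool_pos: [0.5071, 0.2174, 0.0559]
orientation: [[-1.0, -0.0, 0.001], [-0.0, 1.0, -0.001], [-0.001, -0.001, -1.0]]
ft_force: [-9.1, -3.4, 20.5]
opening: -0.001
finger_force: 10.2
```

Now to a point in front of the roller.

Request:
{"api": "carry_out", "payload": {
  "plan": [0,0,0,0,0,-0.8,0,0,0,0,0,0,-1,0,0,0,0,0,0,-1,0,0,0,0,0.15,-0.5,-0.2,0,0,0,0,0.3,-0.9,0,0,0,0,0,0.3,-0.9,0,0,0,0,0,0.3,-0.9,0,0,0,0,0,0.3,-0.9,0,0,0,0,0,0.3,-0.9,0,0,0,0,0,0.3,-0.9,0,0,0,0,0,0.3,-0.9,0,0,0,0,0,0.3,-0.9,0,0,0,0,0,0.25,-0.9,0,0,0,0,0,0.12,-0.35,0,0,0,0,0,0,0,0.6,0,0,0,0,0,0,0.8,0,0,0,0,0,0,0.8,0,0,0,0,0,0,0.4,0,0,0,0,0,0,0,0]
}}

```text
t: 9.65
tool_pos: [0.3893, -0.1393, 0.0685]
orientation: [[-1.0, -0.001, -0.003], [-0.001, 1.0, 0.002], [0.003, 0.002, -1.0]]
ft_force: [-0.2, -0.1, 0.3]
opening: -0.004
finger_force: 0.0
```

```bash
python3 - <<'E'
from h import *
s=bot.sense(); print(s['t'],s['tool_pos'],s['ft_force'],s['q'])
im=bot.camera('side'); t=bot.camera('top')
a=t[170:245,250:450]; b=im[150:370,250:450]
cv2.imwrite('pics/c2.png',np.hstack([cv2.resize(a,(400,440)),cv2.resize(b,(400,440))])[:,:,::-1])
E
```

```text
9.65 [ 0.3893108  -0.13926536  0.06846189] [-0.24057731 -0.11455478  0.25499716] [-5.22651399e-01  3.09577031e-01 -7.62683180e-01  5.01843889e-01
  2.16326422e-04 -5.23439682e-01]
```

View pics/c2.png

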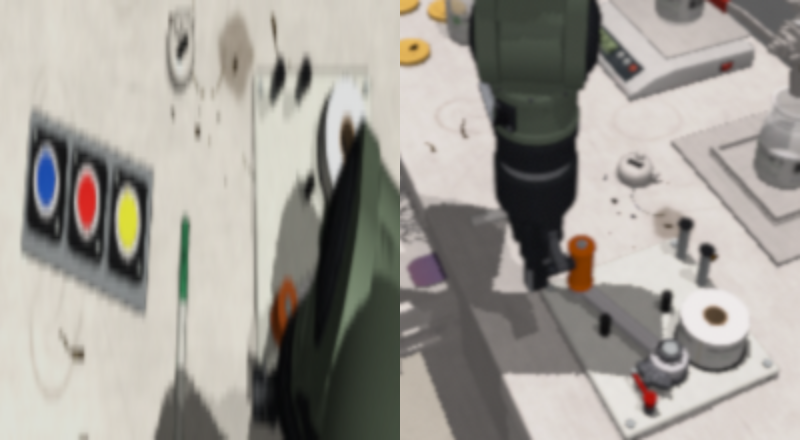

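The keys are down and nothing has been disturbed. The fingers stand just in front of the roller, at (580,265) in the right half. Now I push.

Request:
{"api": "carry_out", "payload": {
  "plan": [0,0,0,-0.3,0,0,0,0,0,0,-0.2,0,0,0,0,0,0,-0.15,0,0,0,0,0,0,-0.15,0,0,0,0,0,0,-0.15,0,0,0,0,0,0,0,0,0,0]
}}

```text
t: 10.5
tool_pos: [0.4262, -0.1382, 0.0688]
orientation: [[-1.0, -0.001, -0.005], [-0.001, 1.0, 0.003], [0.005, 0.003, -1.0]]
ft_force: [-6.6, 2.4, 2.2]
opening: 0.003
finger_force: 3.0
```

Request:
{"api": "carry_out", "payload": {
  "plan": [0,0,0,-0.15,0,0,0,0,0,0,-0.15,0,0,0,0,0,0,-0.15,0,0,0,0,0,0,-0.15,0,0,0,0,0,0,0,0,0,0]
}}

```text
t: 11.12
tool_pos: [0.4487, -0.1372, 0.0683]
orientation: [[-1.0, -0.002, -0.008], [-0.002, 1.0, 0.005], [0.008, 0.005, -1.0]]
ft_force: [-7.0, 6.2, 2.5]
opening: -0.001
finger_force: 3.9
```

Request:
{"api": "carry_out", "payload": {
  "plan": [0,0,0,-0.15,0,0,0,0,0,0,-0.15,0,0,0,0,0,0,-0.15,0,0,0,0,0,0,-0.15,0,0,0,0,0,0,0,0,0,0]
}}

```text
t: 11.75
tool_pos: [0.474, -0.1379, 0.0684]
orientation: [[-1.0, -0.002, -0.006], [-0.002, 1.0, 0.004], [0.006, 0.004, -1.0]]
ft_force: [-4.8, 4.1, -0.8]
opening: 0.001
finger_force: 2.5
```

Request:
{"api": "carry_out", "payload": {
  "plan": [0,0,0,-0.1,0,0,0,0,0,0,-0.1,0,0,0,0,0,0,0,0,0,0]
}}

```text
t: 12.12
tool_pos: [0.4812, -0.1386, 0.0683]
orientation: [[-1.0, -0.001, -0.007], [-0.001, 1.0, 0.002], [0.007, 0.002, -1.0]]
ft_force: [-8.5, 1.3, 0.6]
opening: 0.001
finger_force: 3.9
```

```bash
python3 - <<'E'
from h import *
s=bot.sense(); print(s['t'],s['tool_pos'],s['ft_force'])
im=bot.camera('side'); w=bot.camera('wrist')
m=bot.camera_model('side')
for st,ce in blobs(im,'orange',(280,170,440,360)): print(st,ce,on(m,*ce,.066).round(4), on(m,st[0]+st[2]/2,st[1]+4,.094))
print(blobs(im,'red',(340,300,440,370)))
cv2.imwrite('pics/c3.png',np.hstack([cv2.resize(w,(400,300)),cv2.resize(im[230:350,300:460],(400,300))])[:,:,::-1])
E
```

```text
12.125 [ 0.48118895 -0.13859778  0.06831693] [-8.46124207  1.28867259  0.59402825]
[363, 272, 11, 12, 102] [368.7 278. ] [ 0.494  -0.1576  0.066 ] [ 0.4823199  -0.17356496  0.094     ]
[([367, 338, 11, 16, 54], array([372.9, 346.6]))]
```

View pics/c3.png

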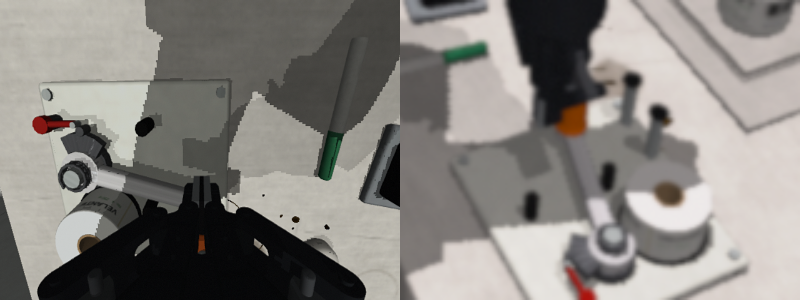

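```bash
python3 - <<'E'
from h import *
m=bot.camera_model('side'); im0=cv2.cvtColor(cv2.imread('pics/side0.png'),cv2.COLOR_BGR2RGB)
im=bot.camera('side')
P=np.array([.4755,-.1958])
for n,i in(('rest',im0),('now',im)):
    st,_=blobs(i,'orange',(280,170,440,360))[0]; p=on(m,st[0]+st[2]/2,st[1]+st[3]-1,.042)[:2]
    print(n,st,p.round(4),(p-P).round(4))
for s in(.5,.55,.6,.64):
    a=s-.314; w=np.array([.4755+.12*np.sin(a)+.0002,-.2558+.12*np.cos(a)])
    for z in(.042,):
        T=np.linalg.inv(np.array(m['pose'])); c=T@[*w,z,1]; print(s,w.round(4),(m['cx']+m['fx']*c[0]/c[2]).round(1),(m['cy']+m['fy']*c[1]/c[2]).round(1))
print(bot.sense()['ft_force'])
E
```

```text
rest [334, 268, 14, 28, 277] [ 0.4324 -0.1564] [-0.0431  0.0394]
now [362, 272, 12, 12, 104] [ 0.4979 -0.1512] [0.0224 0.0446]
0.5 [ 0.4979 -0.1379] 364.9 278.5
0.55 [ 0.5038 -0.1391] 367.6 278.1
0.6 [ 0.5096 -0.1407] 370.4 277.7
0.64 [ 0.5141 -0.1421] 372.6 277.5
[-7.94815167  1.1672536   0.50385907]
```

Roller bottom edge gives a swing of about 0.55, and the finger position gives about 0.57. I add 3 mm for margin; the stop is about 7 mm away.

Request:
{"api": "carry_out", "payload": {
  "plan": [0,0,0,-0.08,0,0,0,0,0,0,0,0,0,0,0,0,0,0,0,0,0,0,0,0,0,0,0,0]
}}

```text
t: 12.78
tool_pos: [0.4841, -0.139, 0.0683]
orientation: [[-1.0, -0.0, -0.008], [-0.0, 1.0, 0.002], [0.008, 0.002, -1.0]]
ft_force: [-7.3, -0.1, 1.2]
opening: -0.002
finger_force: 4.1
```

The force is a little below the 8–12 N expected past the click, so I push on gently to see where the stop is.

Request:
{"api": "carry_out", "payload": {
  "plan": [0,0,0,-0.06,0,0,0,0,0,0,0,0,0,0,0,0,0,0,0,0,0]
}}

```text
t: 13.15
tool_pos: [0.4864, -0.1393, 0.0683]
orientation: [[-1.0, -0.0, -0.008], [-0.0, 1.0, 0.001], [0.008, 0.001, -1.0]]
ft_force: [-9.4, -1.4, 0.1]
opening: -0.0
finger_force: 4.3
```

Request:
{"api": "carry_out", "payload": {
  "plan": [0,0,0,-0.05,0,0,0,0,0,0,0,0,0,0,0,0,0,0,0,0,0]
}}

```text
t: 13.52
tool_pos: [0.4882, -0.1396, 0.0683]
orientation: [[-1.0, 0.0, -0.008], [0.0, 1.0, 0.0], [0.008, 0.0, -1.0]]
ft_force: [-8.7, -1.8, 2.1]
opening: 0.0
finger_force: 4.5
```

Request:
{"api": "carry_out", "payload": {
  "plan": [0,0,0,-0.05,0,0,0,0,0,0,0,0,0,0,0,0,0,0,0,0,0]
}}

```text
t: 13.9
tool_pos: [0.4889, -0.1397, 0.0682]
orientation: [[-1.0, 0.0, -0.011], [0.0, 1.0, -0.0], [0.011, -0.0, -1.0]]
ft_force: [-12.5, -2.4, 2.6]
opening: 0.002
finger_force: 6.2
```

```bash
python3 - <<'E'
from h import *
m=bot.camera_model('side'); im=bot.camera('side')
st,_=blobs(im,'orange',(280,170,440,360))[0]; p=on(m,st[0]+st[2]/2,st[1]+st[3]-1,.042)[:2]
x=p[0]-.4324-.037; print(st,p.round(4),'swing',.314+np.arcsin(x/.12)); print(bot.sense()['ft_force'])
E
```

```text
[366, 271, 12, 13, 112] [ 0.5055 -0.1546] swing 0.6198345666047376
[-12.50437228  -2.39336322   2.60721378]
```

The stop shows at TCP x 0.489, just as predicted, so the swing is about 0.63, well past the click, with a steady 12 N hold.

```bash
python3 -c "
from rig import bot
print(bot.job_done())"
```

```text
the job is handed in; nothing more can be done
None
```

I pressed the red, yellow and blue keys fully down in that order, then pushed the roller past the click to its stop (swing about 0.63) and handed the job in at about 14 s with the fingers holding it there; no verdict was shown.

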